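# Sort two vials by cap colour into a sample drum with a turning cover

## Task

Sort the two vials that stand to the left and right of the round sample drum into it (not the vial at the back of the bench): the black-capped vial into the compartment beside the black post, the white-capped vial into the one beside the white post. The blue cover leaves only one compartment open at a time; turn it until its opening is over the compartment you need. Set both vials down so that they stay standing upright on the drum's floor, and leave the timer, dropper bottle, brass weight and petri dish where they are.

Things in the scene. Friction and masses are not known exactly. Their poses are not given: they have to be found in the camera images.
- drum: round grey drum fixed to the worktop, 200 mm in diameter (wall 4 mm), wall top 65 mm above the worktop, inner floor at 5 mm. Three 3 mm radial walls from a 20 mm centre column make three 120 degree compartments, centred at 0, 120 and 240 degrees about z from the drum's x axis, each with a post outside. Origin: centre of its underside, on the axis; z up.
- lid (a joint): angle (rad) of the drum's blue cover about the drum's axis, anticlockwise from above; at 0 the middle of its opening lies over the drum's x axis. Turns freely both ways, slight friction (0.05 N m), stays where left. Disc of 101 mm radius, 4 mm thick, upper face 70 mm above the worktop (ribs beside the opening to 74, centre screw to 76), with a 90 degree sector cut out, free from 18 to 96 mm from the axis.
- opening (a point): point in the middle of the cover's opening, 56 mm from the drum's axis, level with the cover's upper face; turns with the cover. The opening here is 79 mm wide across the radius.
- peg (a point): round yellow upright finger peg on the cover, opposite the opening, 72 mm from the drum's axis, 14 mm in diameter, standing from 70 to 104 mm above the worktop; the point lies on its axis 92 mm above the worktop. Fixed to the cover: moving it in a circle round the drum's axis turns the cover.
- post_black: upright black post, 21 mm across its head, 62 mm tall, on a dark 32 mm foot, fixed on the worktop just outside the drum wall, 112 mm from the drum's axis, in line with the middle of the compartment it marks. Origin: centre of its foot. Marks the place of the black-capped vial.
- post_white: upright white post, 21 mm across its head, 62 mm tall, on a dark 32 mm foot, fixed on the worktop just outside the drum wall, 112 mm from the drum's axis, in line with the middle of the compartment it marks. Origin: centre of its foot. Marks the place of the white-capped vial.
- post_red: upright red post, 21 mm across its head, 62 mm tall, on a dark 32 mm foot, fixed on the worktop just outside the drum wall, 112 mm from the drum's axis, in line with the middle of the compartment it marks. Origin: centre of its foot. Marks the compartment that is not used in this job.
- vial_black: glass screw-cap vial with a black cap, standing on the worktop left or right of the drum (one more vial at the back of the bench, by the window, plays no part); 23 mm in diameter, 56 mm tall, the cap (21 mm in diameter) is its top 13 mm; about 16 g. Origin: centre of its underside, z along its axis.
- vial_white: glass screw-cap vial with a white cap, standing on the worktop left or right of the drum (one more vial at the back of the bench, by the window, plays no part); 23 mm in diameter, 56 mm tall, the cap (21 mm in diameter) is its top 13 mm; about 16 g. Origin: centre of its underside, z along its axis.
- timer: bystander: white lab timer lying flat, 66 x 66 x 20 mm. Origin: centre of its underside.
- dropper: bystander: amber dropper bottle with black teat, 34 mm in diameter, 102 mm tall. Origin: centre of its underside.
- brass_weight: bystander: brass check weight, 24 mm in diameter, 22 mm tall. Origin: centre of its underside.
- dish: bystander: clear petri dish, 60 mm in diameter, 14 mm tall. Origin: centre of its underside.
Things that resemble listed ones, but are neither listed nor needed, are in the scene too. Leave any green or purple look-alike of the vial_white alone.

How it is judged (in metres and radians):
At the end, for the whole second after the job is handed in: Each vial stands on the drum floor (underside below 15 mm) in the compartment of the post of its cap colour (under 98 mm from that post, under 90 mm from the drum axis, horizontally), tilted under 0.2 rad, at rest (under 0.02 m/s) (horizontal distance between vial_black and post_black below 0.098 m and horizontal distance between each of vial_black, vial_white and drum below 0.09 m and height (world z) of each of vial_black, vial_white below 0.015 m and angle between each of vial_black, vial_white's own z axis and vertical below 0.2 rad and linear speed of each of vial_black, vial_white below 0.02 m/s and horizontal distance between vial_white and post_white below 0.098 m); the robot touches nothing.
It fails at once if the small white lab timer is moved by more than 30 mm (distance of timer from where it was at the start of the episode above 0.03 m).
It fails at once if the amber dropper bottle is moved by more than 30 mm (distance of dropper from where it was at the start of the episode above 0.03 m).
It fails at once if the brass weight is moved by more than 30 mm (distance of brass_weight from where it was at the start of the episode above 0.03 m).
It fails at once if the petri dish is moved by more than 30 mm (distance of dish from where it was at the start of the episode above 0.03 m).
It also fails if it takes over 72 s, if anything falls off the work surface, if the arm or the gripper's body presses on something with over 40 N, if the wrist force passes 120 N, or if a joint passes its speed limit or range.

## Robot

A 6-joint arm with a two-finger parallel gripper is mounted at the origin on a cart in front of the work surface, level with it; the furniture and walls round the work are solid. World frame = base frame: x ahead of the robot, y to its left, z up, the work surface at z = 0. Lengths are in mm, angles in rad, forces in N, time in s.
With the tool pointing down it reaches from about 275 to 825 mm from the base axis. Payload 4.9 kg.
Tool frame: the origin (TCP) lies at the very end of the fingers, on their centre line; the grasp point (between the pads) lies 19 mm behind it; z points along the fingers, y is the direction in which the jaws open and shut (so a half turn about z gives the same grasp; the last joint's range is limited). The gripper opens to 85 mm and grips with 20 to 120 N. Pads are 22 mm wide; open, the fingers measure 114 mm over their backs; the gripper's body (76 mm by 85 mm) begins 54 mm behind the grasp point. The pads swing forward as they close: fully open they stand 13 mm farther back than shut.
Start: joints at [-1.266, 0.326, -0.193, 1.052, 0, 1.437], TCP at [233.683, -497.906, 231.281] pointing down, gripper open.
Joint ranges: [-2.65, 2.65], [-0.97, 1.79], [-1.3, 1.35], [-1.93, 2.1], [-1.47, 1.37], [-3.14, 3.14]. Speed limits (rad/s): [2.57, 2.57, 3.14, 3.14, 3.14, 3.14].

## Interface

Orientations are given as [roll, pitch, yaw] about the fixed x, y, z axes, in that order (R = Rz(yaw) Ry(pitch) Rx(roll)).
In Python, from cell import manip gives the robot as it stands.
- The arm moves only by the tool send_rows, never from a script. Its arguments are lists of equal length, an entry for each row: "dp": the shift along the tool's x, y, z scaled (see below), a list of three; "roll": the turn about the tool's z scaled (see below). A call has 1 to 5 rows; each row is the pose to reach, as a shift and turn from the pose measured when the call began, along the tool's axes at that moment; what a row does not reach only later rows make up. The controller multiplies each number of a shift by 0.25 m and each number of a turn by 90 degrees. A row lasts 1/10 s, in which the tool goes at most 50 mm and 8.59 degrees, less where a joint would pass 70% of its speed; a pose out of reach is approached as far as the arm can. A call with a number of a shift or a turn outside -1 to 1 is refused whole. A call with a gripper value outside its range is refused whole. "jaw" is the closure in counts, from 0 (fully open) to 255 (shut), set as the call begins (left out, the last holds). The fingers move at their own pace and stop on an object; "force" is the grip in N (left out, the last holds). Time passes only in rows, so rows that repeat a pose let the fingers close. It gives the time, the measured TCP pose, the force and the opening at its end, in the units of the state.
- manip.observe(): the state, without advancing time (a new reading comes with each control period).
- manip.grab_frame(name): name is "scene" or "top"; returns the picture (384x512x3 uint8, blue, green, red); there is no depth.
- manip.camera_model(name): a dict with "mtx" (3x3 intrinsics, pixels), "rvec" (rotation vector, rad) and "tvec" (3), from world to camera coordinates, as OpenCV has them. Camera axes: x right, y down, z forward; pixel columns grow to the right and rows downward; lengths in mm; the calibration is good to about 2 mm. A picture is of the moment at which its call begins. camera_model takes no time and is no camera call.
- manip.finish_job(): hands the job in, once; it reports no verdict.
Trained networks look in the newest picture that a camera, given by its name, has taken for a name from the list of things; names that differ only in an ending like _2 or _b are one class to them, and where a whole thing is asked for, a point or a joint stands for the part that bears it (a point fixed in the world has none). Each returns a list of dicts, best first, with "score" (0 to 1); they miss things now and then, are a little off and sometimes report something else, mostly with a low value. They report only what shows in the picture. A call takes as long as a camera call. They do not tell look-alikes from the thing itself.
- manip.boxes_of(label, camera): "extent" ([left, top, right, bottom] in pixels, round what is visible of it).
- manip.cut_out(label, camera): "region" (384x512 bool, what is visible of it) and "extent" ([left, top, right, bottom] in pixels, round what is visible of it).
The state is a dict: "time": time; "joint_pos": joint angles; "qd": joint speeds; "effort": joint torques, N m; "eef_pos": TCP position; "tool_rot": TCP orientation; "wrist_force": force on the tool from outside, world axes, zero at the start; "moment": the same for the moment, N m; "grip_width": opening from 0.0 (shut) to 1.0 (fully open).
Only numpy, scipy, OpenCV 4.12 (cv2) and the standard library are available. Lean on these libraries where they do the work, as an engineer would, in place of code of your own. Each camera call takes 0.05 s, during which the arm holds its last target.

## Working session

There is one attempt and no reset: what is moved stays moved. The work goes in short steps, Python scripts to look and compute and a tool call to move; the robot and the scene stay as the last step left them, time stands still between calls to the robot, and variables do not carry over. Pictures are saved under pics/ and viewed, and the job is handed in when it is done.

Besides the shell and the picture viewer there is one more tool, called after "Call:" as name(argument=value, ...), one argument or row to a line, values as JSON. send_rows: Moves the arm, as the interface text tells. Its arguments: {"type":"object","properties":{"dp":{"type":"array"},"roll":{"type":"array"},"jaw":{"type":"number"},"force":{"type":"number"}},"required":["dp","roll"]}

```bash
ls; mkdir -p pics; python3 - <<'E'
from cell import manip
import cv2
s=manip.observe();print(s)
for n in("scene","top"):
    f=manip.grab_frame(n);cv2.imwrite(f"pics/{n}0.png",f)
    print(n,manip.camera_model(n))
for n in("scene","top"):
  for l in ["drum","lid","peg","post_black","post_white","post_red","vial_black","vial_white","timer","dropper","brass_weight","dish"]:
    print(n,l,[(round(d['score'],2),[round(float(v)) for v in d['extent']]) for d in manip.boxes_of(l,n)][:4])
print(manip.observe()['time'])
E
```

```text
pics
{'time': 0.0, 'joint_pos': array([-1.26623208e+00,  3.26932440e-01, -1.93606557e-01,  1.05200001e+00,
       -8.59303823e-06,  1.43659609e+00]), 'qd': array([-0.0019095 ,  0.00015113, -0.00207026,  0.00136413,  0.00037088,
        0.0001108 ]), 'effort': array([-1.24850216e-03, -4.43404698e+01,  2.62437129e+01,  1.55735045e-02,
       -2.04888884e-04, -6.95582685e-06]), 'eef_pos': array([ 233.47992409, -497.32725244,  230.49946406]), 'tool_rot': array([-3.13986449e+00, -2.24651425e-04,  4.38764290e-01]), 'wrist_force': array([ 0.20758193, -0.04356975, -0.14406269]), 'moment': array([ 0.04925064,  0.03282146, -0.01933999]), 'grip_width': 1.0008054054708055}
scene {'mtx': array([[398.93824916,   0.        , 260.55212016],
       [  0.        , 398.93824916, 187.70826002],
       [  0.        ,   0.        ,   1.        ]]), 'rvec': array([ 1.10414389, -2.25457435,  1.08181788]), 'tvec': array([482.64974363, 344.07815471, 793.41823151])}
top {'mtx': array([[462.59996643,   0.        , 263.30801952],
       [  0.        , 462.59996643, 188.10145408],
       [  0.        ,   0.      
[... 478 characters left out ...]
40, 302])]
scene dropper [(0.84, [179, 196, 196, 229]), (0.57, [104, 273, 142, 306])]
scene brass_weight [(0.48, [339, 161, 343, 168])]
scene dish [(0.63, [260, 180, 336, 227])]
top drum [(0.66, [242, 176, 325, 256])]
top lid [(0.61, [252, 181, 323, 249])]
top peg [(0.85, [251, 179, 325, 246])]
top post_black [(0.45, [265, 171, 279, 178])]
top post_white []
top post_red [(0.54, [321, 212, 328, 224])]
top vial_black [(0.57, [188, 232, 201, 243]), (0.3, [263, 167, 278, 180])]
top vial_white [(0.42, [365, 193, 380, 198])]
top timer [(0.78, [102, 177, 134, 202])]
top dropper [(0.57, [187, 144, 202, 160])]
top brass_weight [(0.63, [376, 175, 384, 179])]
top dish [(0.89, [347, 124, 373, 149])]
1.3
```

```bash
python3 - <<'E'
import cv2
a=cv2.imread("pics/top0.png")[100:280,80:420];cv2.imwrite("pics/t1.png",cv2.resize(a,(800,424),interpolation=cv2.INTER_CUBIC))
a=cv2.imread("pics/scene0.png")[130:330,80:400];cv2.imwrite("pics/s1.png",cv2.resize(a,(800,500),interpolation=cv2.INTER_CUBIC))
E
```

```text
(no output)
```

View pics/t1.png

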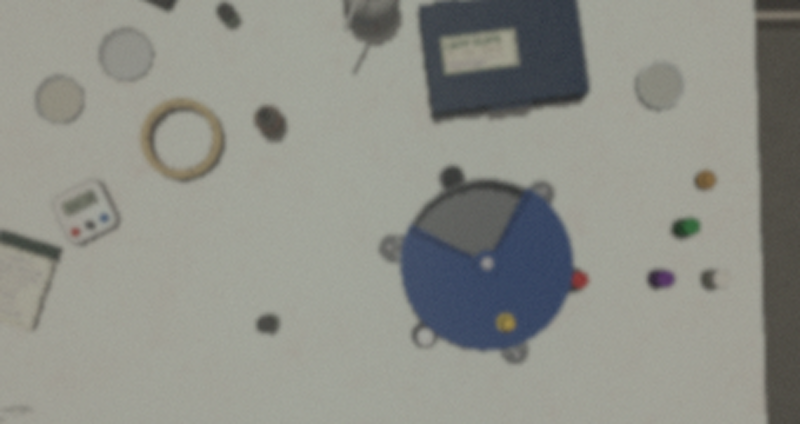

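View pics/s1.png

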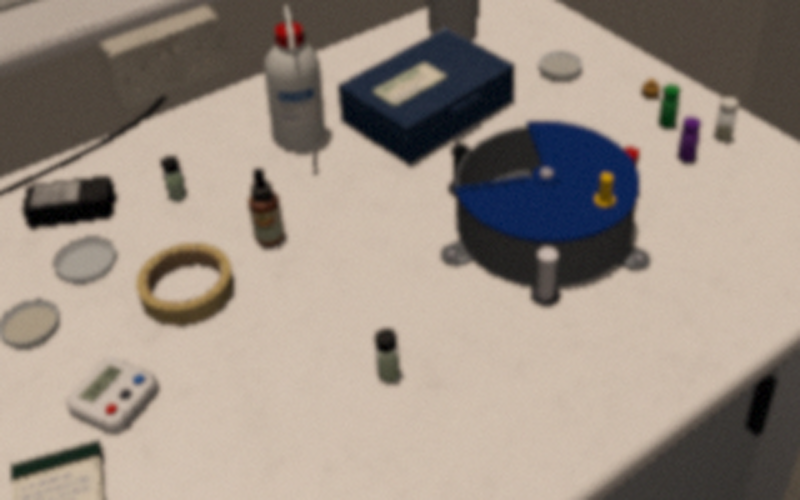

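View pics/top0.png

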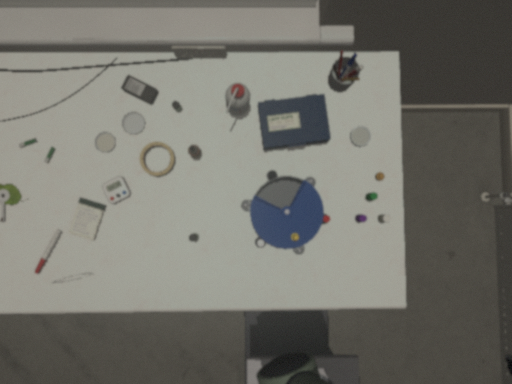

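View pics/scene0.png

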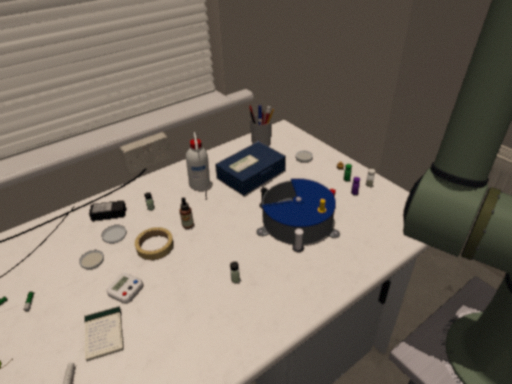

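```bash
cat > h.py <<'E'
import cv2,numpy as np
from cell import manip
CM={n:manip.camera_model(n) for n in("scene","top")}
def proj(n,P):
    c=CM[n];return cv2.projectPoints(np.float64(P).reshape(-1,1,3),c['rvec'],c['tvec'],c['mtx'],None)[0].reshape(-1,2)
def back(n,uv,z):
    c=CM[n];R=cv2.Rodrigues(c['rvec'])[0];C=-R.T@c['tvec'].ravel()
    d=R.T@np.linalg.inv(c['mtx'])@np.array([uv[0],uv[1],1.]);return C+d*(z-C[2])/d[2]
def ring(x,y,z,r,n=48):
    a=np.linspace(0,2*np.pi,n,endpoint=False);return np.c_[x+r*np.cos(a),y+r*np.sin(a),0*a+z]
E
python3 - <<'E'
from h import *
def crop(n,u,v,w,h,k,out):
    a=cv2.imread(f"pics/{n}0.png")[v:v+h,u:u+w];return cv2.resize(a,None,fx=k,fy=k,interpolation=cv2.INTER_CUBIC)
t1=crop("top",180,222,30,30,13,0);t2=crop("top",350,165,50,60,7,0);t2=cv2.resize(t2,(390,468))
s1=crop("scene",220,255,30,30,13,0);s2=crop("scene",330,155,50,40,8,0);s2=cv2.resize(s2,(390,312))
cv2.imwrite("pics/z1.png",np.hstack([t1,s1]));
cv2.imwrite("pics/z2.png",np.hstack([t2[:468],np.vstack([s2,np.zeros((156,390,3),np.uint8)])]))
cv2.imwrite("pics/z3.png",crop("top",235,160,100,100,6,0))
for z in(0,28,56):print(z,back("top",(193.9,237.5),z),back("scene",(235,267),z))
print(back("top",(287,212),70),back("scene",(298,199),70))
for n in CM:
    R=cv2.Rodrigues(CM[n]['rvec'])[0];print(n,-R.T@CM[n]['tvec'])
E
```

```text
0 [493.02924166 306.70879008   0.        ] [530.22297395 283.61246981   0.        ]
28 [494.25214226 303.15759656  28.        ] [509.31663204 295.86018624  28.        ]
56 [495.47504287 299.60640303  56.        ] [488.41029013 308.10790267  56.        ]
[562.81193839  43.65618992  70.        ] [569.8972708   42.64832434  70.        ]
scene [-45.05839184 620.63379401 770.47808322]
top [ 551.40288778  137.19696452 1336.54532823]
```

View pics/z1.png

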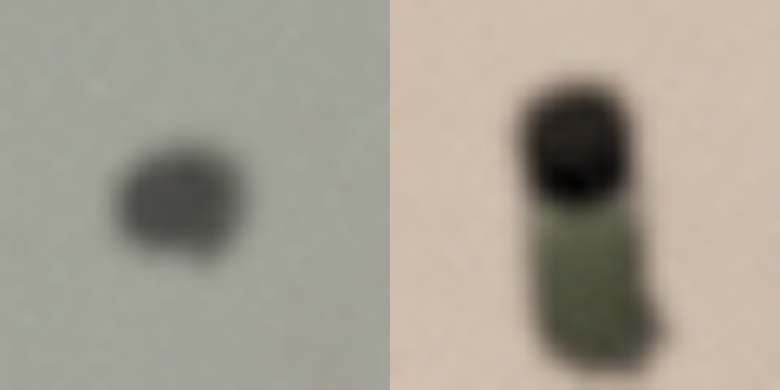

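View pics/z2.png

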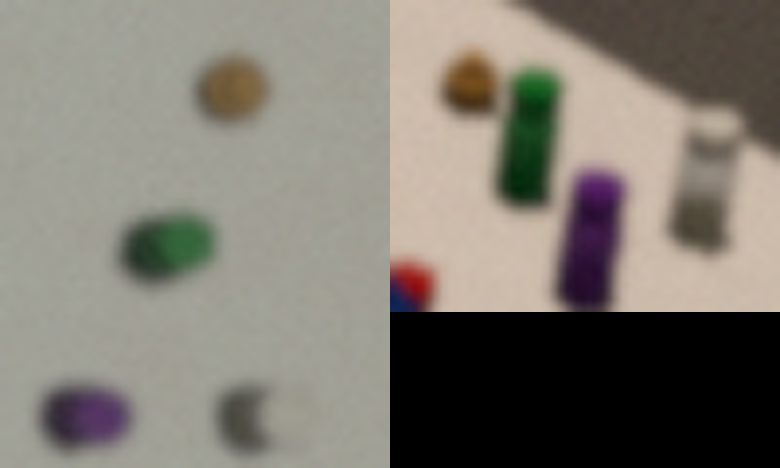

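View pics/z3.png

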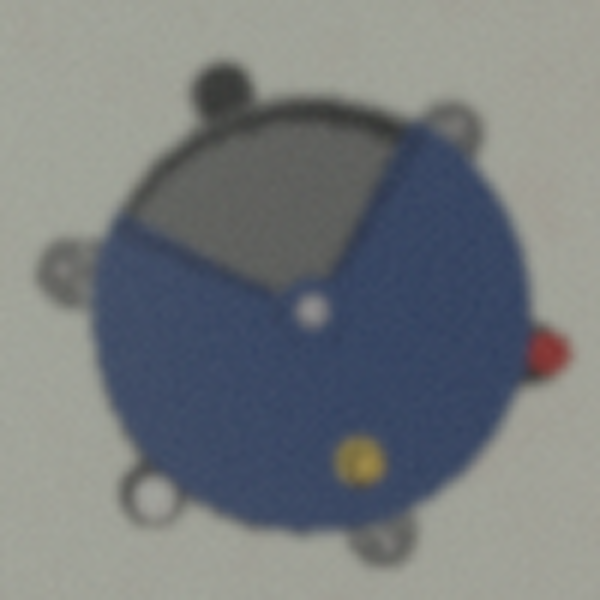

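```bash
cat >> h.py <<'E'
from scipy.optimize import minimize
def sil(n,parts,box,k=8):
    u,v,w,h=box;m=np.zeros((h*k,w*k),np.uint8)
    for pts in parts:
        p=(proj(n,pts)-[u-.5,v-.5])*k
        cv2.fillConvexPoly(m,cv2.convexHull(np.round(p).astype(np.int32)),255)
    m=cv2.GaussianBlur(m,(0,0),k*0.9)
    return cv2.resize(m,(w,h),interpolation=cv2.INTER_AREA).astype(float)/255
def cyl(x,y,z0,z1,r):return np.r_[ring(x,y,z0,r),ring(x,y,z1,r)]
def dark(n,img,box):
    u,v,w,h=box;a=img[v:v+h,u:u+w].astype(float)
    bg=np.median(np.r_[a[0],a[-1],a[:,0],a[:,-1]],axis=0)
    return np.linalg.norm(a-bg,axis=2)
def fit(views,parts,x0):
    def cost(p):
        c=0
        for n,img,box in views:
            D=dark(n,img,box).ravel();S=sil(n,parts(*p),box).ravel()
            c-=np.corrcoef(D,S)[0,1]
        return c
    best=None
    g=[(cost((x0[0]+dx,x0[1]+dy)),dx,dy) for dx in range(-16,17,4) for dy in range(-16,17,4)]
    _,dx,dy=min(g)
    r=minimize(cost,(x0[0]+dx,x0[1]+dy),method='Nelder-Mead',options=dict(initial_simplex=[(x0[0]+dx,x0[1]+dy),(x0[0]+dx+3,x0[1]+dy),(x0[0]+dx,x0[1]+dy+3)],xatol=.1))
    return r.x,r.fun
E
python3 - <<'E'
from h import *
T=cv2.imread("pics/top0.png");S=cv2.imread("pics/scene0.png")
vial=lambda x,y:[cyl(x,y,0,43,11.5),cyl(x,y,43,56,10.5)]
tb=("top",T,(180,222,30,30));sb=("scene",S,(222,257,26,30))
for vs in([tb],[sb],[tb,sb]):print("black",fit(vs,vial,(495,300)))
pt=("top",T,(351,209,21,20));ps=("scene",S,(350,173,12,24))
print("purple",*[fit(v,vial,(555,-70)) for v in([pt],[ps],[pt,ps])])
gt=("top",T,(361,187,20,18))
print("green",fit([gt],vial,(620,-100)))
bt=("top",T,(370,168,19,17))
print("brass",fit([bt],lambda x,y:[cyl(x,y,0,22,12)],(680,-120)))
for v in (("body",(240.8,217.5)),):pass
# white by points: scene crop scale 7.8: base bottom centre, top
for uv in [(330+700/7.8-390/7.8,155+250/7.8)]:print("white base bottom px",uv,back("scene",uv,0))
print("white body left in top",back("top",(350+218/7.8,165+415/7.8),0))
for z,uv in((76,(235+312/6,160+311/6)),(104,(235+362/6,160+460/6)),(62,(235+222/6,160+92/6)),(62,(235+152/6,160+497/6)),(62,(235+549/6,160+352/6))):
  print(z,back("top",np.array(uv)-.4,z)[:2])
E
```

```text
black (array([495.65405273, 304.6697998 ]), np.float64(-0.9899476392661616))
black (array([497.06400299, 305.32685089]), np.float64(-0.9674689379587288))
black (array([496.25742495, 305.38687623]), np.float64(-1.949334561404629))
purple (array([539., -86.]), np.float64(nan)) (array([539., -86.]), np.float64(nan)) (array([539., -86.]), np.float64(nan))
green (array([ 604., -116.]), np.float64(nan))
brass (array([ 664., -136.]), np.float64(nan))
white base bottom px (369.7435897435897, 187.05128205128204) [ 536.00760614 -227.07333988    0.        ]
white body left in top [ 542.9104987  -225.39015231    0.        ]
76 [564.31076272  45.170816  ]
104 [497.90767944  25.89932028]
62 [665.72242779  84.3976279 ]
62 [480.30515652 118.43999129]
62 [544.57363237 -64.71221844]
  c /= stddev[:, None]
  c /= stddev[None, :]
```

```bash
python3 - <<'E'
from h import *
T=cv2.imread("pics/top0.png");S=cv2.imread("pics/scene0.png")
vial=lambda x,y:[cyl(x,y,0,43,11.5),cyl(x,y,43,56,10.5)]
pt=("top",T,(351,209,21,20));ps=("scene",S,(350,173,12,24))
for n,uv in(("top",(361,218)),("top",(372,196)),("top",(379.5,176.5)),("top",(383,218))):print(back(n,uv,20))
x0=back("top",(361,218),28)[:2]
print("purple",fit([pt],vial,x0),fit([ps],vial,x0))
gt=("top",T,(361,187,20,18))
print("green",fit([gt],vial,back("top",(372,196),28)[:2]))
bt=("top",T,(370,168,19,17))
print("brass",fit([bt],lambda x,y:[cyl(x,y,0,22,12)],back("top",(379.5,176.5),11)[:2]))
wt=("top",T,(373,208,22,20))
x0=back("top",(383,218),28)[:2]
print("white",fit([wt],lambda x,y:[cyl(x,y,0,56,11.5)],x0))
ws=("scene",S,(361,177,18,16))
print("white",fit([ws],lambda x,y:[cyl(x,y,0,25,11.5)],x0))
# overlay
o={}
for n,I,(u,v,w,h) in(("top",T,(345,165,60,65)),("scene",S,(330,155,60,45))):
    k=8;a=cv2.resize(I[v:v+h,u:u+w],None,fx=k,fy=k,interpolation=cv2.INTER_CUBIC)
    for (x,y) in((540,-234),):
        for z,r in((0,11.5),(43,11.5),(56,10.5)):
            p=(proj(n,ring(x,y,z,r))-[u-.5,v-.5])*k
            cv2.polylines(a,[np.round(p).astype(int)],True,(0,0,255),1)
    cv2.imwrite(f"pics/ov_{n}.png",a)
E
```

```text
[ 544.10831669 -171.32096693   20.        ]
[ 606.66316304 -204.42613372   20.        ]
[ 662.52561349 -227.45933728   20.        ]
[ 543.4771859  -234.49650414   20.        ]
purple (array([ 544.1928818 , -167.07912325]), np.float64(-0.9853852142694343)) (array([ 546.16741273, -166.8802148 ]), np.float64(-0.9222632263914896))
green (array([ 605.34299846, -198.65494527]), np.float64(-0.9870695734030521))
brass (array([ 664.3138973 , -228.59966873]), np.float64(-0.9879797243297753))
white (array([ 542.77095197, -226.78404788]), np.float64(-0.7759875060234743))
white (array([ 543.85511659, -231.32005624]), np.float64(-0.9564383585001889))
```

View pics/ov_top.png

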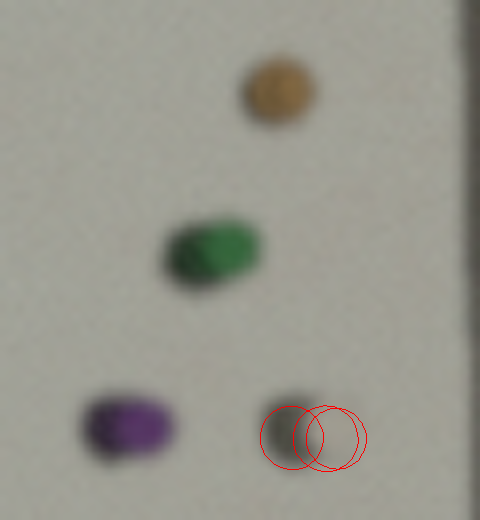

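View pics/ov_scene.png

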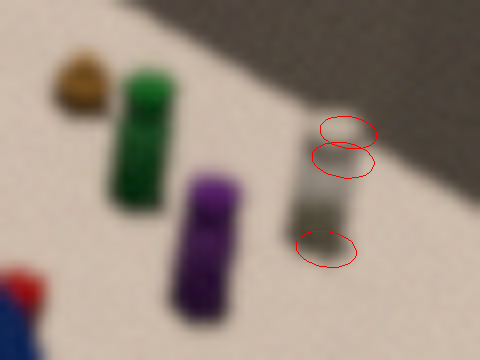

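```bash
cat > plan.py <<'E'
import sys,numpy as np
from cell import manip
from scipy.spatial.transform import Rotation as Ro
s=manip.observe();p=s['eef_pos'];R=Ro.from_euler('xyz',s['tool_rot'])
a=list(map(float,sys.argv[1:5]))
yaw=np.degrees(s['tool_rot'][2])
d=R.inv().apply(np.array(a[:3])-p); dy=a[3]-yaw
dy=(dy+180)%360-180
if len(sys.argv)>5: dy=float(sys.argv[5])+ (dy-float(sys.argv[5])+180)%360-180
# fix tilt is ignored
print('t',round(s['time'],2),'p',p.round(1),'yaw',round(yaw,1),'rpy',s['tool_rot'].round(3),'grip',round(s['grip_width'],3),'F',s['wrist_force'].round(1),'j',s['joint_pos'].round(2))
print('dist',round(np.linalg.norm(d)),'rows',max(np.linalg.norm(d)/50,abs(dy)/8.59).round(1),'full dp',(d/250).round(3),'roll',round(-dy/90,3))
E
python3 plan.py 496 305 160 199 174
```

```text
t 1.3 p [ 233.7 -497.9  231.3] yaw 25.1 rpy [3.142 0.    0.439] grip 0.996 F [-0.4  0.9 -0. ] j [-1.27  0.33 -0.19  1.05 -0.    1.44]
dist 848 rows 20.2 full dp [ 2.314 -2.462  0.285] roll -1.932
```

Call:
send_rows(
  dp=[
    [0.116, -0.123, 0.0],
    [0.231, -0.246, 0.0],
    [0.347, -0.369, 0.0],
    [0.463, -0.492, 0.0],
    [0.579, -0.615, 0.0],
  ],
  roll=[-0.095, -0.19, -0.285, -0.38, -0.475],
  jaw=110,
  force=25,
)

```text
time: 1.8
eef_pos: [299.7, -295.7, 231.4]
tool_rot: [3.141, 0.0, 1.19]
wrist_force: [0.5, -0.5, -0.2]
grip_width: 0.567
```

```bash
python3 plan.py 496 305 160 199 130
```

```text
t 1.8 p [ 299.7 -295.7  231.4] yaw 68.2 rpy [3.141 0.    1.19 ] grip 0.567 F [ 0.5 -0.5 -0.2] j [-0.95  0.09 -0.5   0.98  0.    1.  ]
dist 636 rows 15.2 full dp [ 2.523 -0.163  0.285] roll -1.453
```

Call:
send_rows(
  dp=[
    [0.168, -0.011, 0.0],
    [0.336, -0.022, 0.0],
    [0.504, -0.033, 0.0],
    [0.672, -0.044, 0.0],
    [0.84, -0.054, 0.0],
  ],
  roll=[-0.095, -0.19, -0.285, -0.38, -0.475],
)

```text
time: 2.3
eef_pos: [365.4, -94.2, 231.7]
tool_rot: [3.141, 0.001, 1.941]
wrist_force: [0.7, -0.2, -0.2]
grip_width: 0.569
```

```bash
python3 plan.py 496 305 160 199 87
```

```text
t 2.3 p [365.4 -94.2 231.7] yaw 111.2 rpy [3.141e+00 1.000e-03 1.941e+00] grip 0.569 F [ 0.7 -0.2 -0.2] j [-0.45 -0.   -0.59  0.98 -0.    0.75]
dist 426 rows 10.2 full dp [1.3   1.064 0.286] roll -0.976
```

Call:
send_rows(
  dp=[
    [0.13, 0.106, 0.0],
    [0.26, 0.213, 0.0],
    [0.39, 0.319, 0.0],
    [0.52, 0.426, 0.0],
    [0.65, 0.532, 0.0],
  ],
  roll=[-0.095, -0.19, -0.285, -0.38, -0.475],
)

```text
time: 2.8
eef_pos: [431.0, 107.3, 231.9]
tool_rot: [3.141, 0.002, 2.692]
wrist_force: [0.8, -0.9, 0.2]
grip_width: 0.569
```

```bash
python3 plan.py 496 305 100 199 43
```

```text
t 2.8 p [431.  107.3 231.9] yaw 154.2 rpy [3.141e+00 2.000e-03 2.692e+00] grip 0.569 F [ 0.8 -0.9  0.2] j [ 0.08  0.13 -0.45  0.99 -0.    0.53]
dist 246 rows 5.2 full dp [0.111 0.825 0.528] roll -0.498
```

Call:
send_rows(
  dp=[
    [0.022, 0.165, 0.09],
    [0.044, 0.33, 0.18],
    [0.067, 0.495, 0.27],
    [0.089, 0.66, 0.36],
    [0.111, 0.825, 0.45],
  ],
  roll=[-0.095, -0.19, -0.285, -0.38, -0.475],
)

```text
time: 3.3
eef_pos: [496.4, 306.8, 118.5]
tool_rot: [-3.14, 0.002, -2.842]
wrist_force: [0.9, -0.7, 0.6]
grip_width: 0.571
```

```bash
python3 - <<'E'
from h import *
for n in CM:
    f=manip.grab_frame(n);cv2.imwrite(f"pics/{n}2.png",f)
T=cv2.imread("pics/top2.png")[180:280,150:250];S=cv2.imread("pics/scene2.png")[200:300,190:290]
cv2.imwrite("pics/c2.png",np.hstack([cv2.resize(i,(400,400),interpolation=cv2.INTER_CUBIC) for i in(T,S)]))
E
python3 plan.py 496 305 14 199
```

```text
t 3.4 p [495.3 308.4 115.4] yaw -162.8 rpy [-3.141e+00 -2.000e-03 -2.842e+00] grip 0.57 F [ 0.2 -0.1 -0.3] j [ 0.43  0.49 -0.26  0.82 -0.    0.13]
dist 101 rows 2.0 full dp [ 0.001 -0.014  0.405] roll -0.02
```

View pics/c2.png

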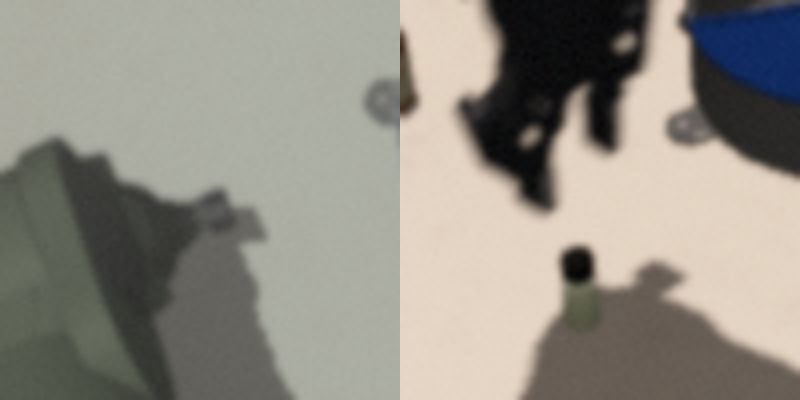

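Call:
send_rows(
  dp=[
    [0.0, -0.014, 0.12],
    [0.0, -0.014, 0.24],
    [0.0, -0.014, 0.34],
    [0.0, -0.014, 0.4],
    [0.0, -0.014, 0.405],
  ],
  roll=[-0.02, -0.02, -0.02, -0.02, -0.02],
)

```text
time: 3.9
eef_pos: [494.6, 303.6, 12.5]
tool_rot: [-3.14, -0.006, -2.811]
wrist_force: [0.7, 0.0, -0.1]
grip_width: 0.57
```

Call:
send_rows(
  dp=[
    [0.0, 0.0, 0.0],
    [0.0, 0.0, 0.0],
    [0.0, 0.0, 0.0],
    [0.0, 0.0, 0.0],
    [0.0, 0.0, 0.0],
  ],
  roll=[0, 0, 0, 0, 0],
  jaw=255,
  force=25,
)

```text
time: 4.4
eef_pos: [495.4, 303.9, 13.5]
tool_rot: [-3.14, -0.004, -2.812]
wrist_force: [-0.7, 1.0, 5.9]
grip_width: 0.258
```

```bash
python3 - <<'E'
from h import *
f=manip.grab_frame("scene");cv2.imwrite("pics/s3.png",cv2.resize(f[200:300,190:290],(500,500),interpolation=cv2.INTER_CUBIC))
E
python3 plan.py 496 305 110 199
```

```text
t 4.45 p [495.4 303.9  13.5] yaw -161.1 rpy [-3.14  -0.004 -2.812] grip 0.258 F [-1.1 -1.   5.6] j [ 0.42  0.61 -0.36  0.61 -0.    0.09]
dist 97 rows 1.9 full dp [-0.002  0.003 -0.386] roll -0.001
```

View pics/s3.png

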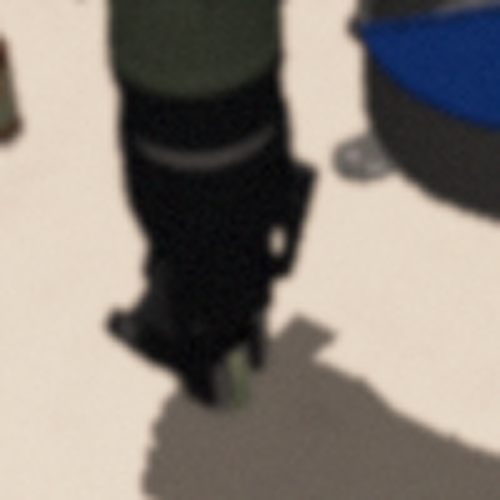

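Call:
send_rows(
  dp=[
    [0.0, 0.0, -0.1],
    [0.0, 0.0, -0.25],
    [0.0, 0.0, -0.4],
    [0.0, 0.0, -0.5],
    [0.0, 0.0, -0.5],
  ],
  roll=[0, 0, 0, 0, 0],
)

```text
time: 4.95
eef_pos: [498.3, 305.5, 142.7]
tool_rot: [-3.141, 0.004, -2.811]
wrist_force: [0.9, 0.8, -1.2]
grip_width: 0.259
```

```bash
python3 - <<'E'
from h import *
f=manip.grab_frame("scene");cv2.imwrite("pics/s4.png",cv2.resize(f[170:270,190:290],(500,500),interpolation=cv2.INTER_CUBIC))
E
python3 plan.py 620 64 135 199
```

```text
t 5.0 p [497.  304.9 140.5] yaw -161.1 rpy [-3.141  0.    -2.811] grip 0.254 F [-0.5 -0.3 -1.1] j [ 0.42  0.46 -0.24  0.88 -0.    0.09]
dist 271 rows 5.4 full dp [-0.153 -1.071  0.023] roll -0.001
```

View pics/s4.png

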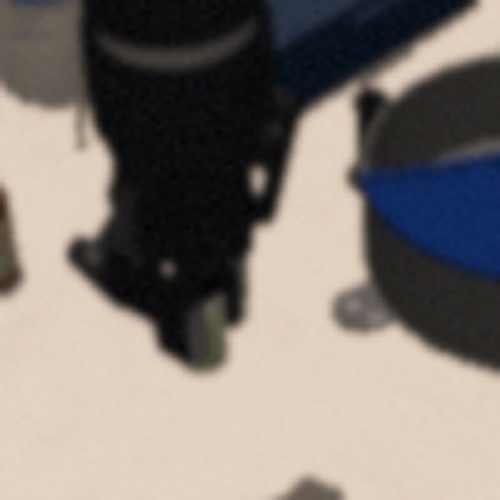

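```bash
cat >> h.py <<'E'
def lidfit(n,img,x0,box,half=45):
    u,v,w,h=box;a=img[v:v+h,u:u+w].astype(float);B=np.clip(a[...,0]-a[...,2],0,60)
    def ren(p,k=6):
        x,y,t=p;al=t+np.radians(np.linspace(half,360-half,80))
        P=np.r_[[[x,y,70]],np.c_[x+101*np.cos(al),y+101*np.sin(al),0*al+70]]
        q=(proj(n,P)-[u-.5,v-.5])*k;m=np.zeros((h*k,w*k),np.uint8)
        cv2.fillPoly(m,[np.round(q).astype(np.int32)],255);m=cv2.GaussianBlur(m,(0,0),k*.9)
        return cv2.resize(m,(w,h),interpolation=cv2.INTER_AREA)
    c=lambda p:-np.corrcoef(ren(p).ravel(),B.ravel())[0,1]
    x,y,t=x0
    r=minimize(c,x0,method='Nelder-Mead',options=dict(initial_simplex=[x0,(x+6,y,t),(x,y+6,t),(x,y,t+.15)],xatol=.01))
    return r.x[:2].round(1),np.degrees(r.x[2]).round(1),r.fun
E
python3 - <<'E'
from h import *
print(lidfit("top",cv2.imread("pics/top0.png"),(564,45,.3),(235,160,100,100)))
print(lidfit("scene",cv2.imread("pics/scene0.png"),(564,45,.3),(250,165,95,85)))
E
```

```text
(array([565.6,  45.6]), np.float64(16.9), np.float64(-0.9688540292592711))
(array([566.1,  47.5]), np.float64(15.0), np.float64(-0.9340517306775236))
```

Call:
send_rows(
  dp=[
    [-0.032, -0.17, 0.0],
    [-0.065, -0.36, 0.0],
    [-0.1, -0.55, 0.0],
    [-0.13, -0.74, 0.0],
    [-0.162, -0.93, 0.0],
  ],
  roll=[0, 0, 0, 0, 0],
)

```text
time: 5.5
eef_pos: [610.2, 96.4, 138.8]
tool_rot: [3.142, -0.002, -2.811]
wrist_force: [-0.2, -0.3, -0.6]
grip_width: 0.257
```

```bash
python3 plan.py 622.5 64.5 75 199
```

```text
t 5.5 p [610.2  96.4 138.8] yaw -161.1 rpy [ 3.142e+00 -2.000e-03 -2.811e+00] grip 0.257 F [-0.2 -0.3 -0.6] j [ 0.04  0.52 -0.13  0.92 -0.   -0.29]
dist 72 rows 1.4 full dp [-0.006 -0.136  0.255] roll -0.001
```

Call:
send_rows(
  dp=[
    [-0.006, -0.1, 0.0],
    [-0.006, -0.136, 0.05],
    [-0.006, -0.136, 0.12],
    [-0.006, -0.136, 0.12],
    [-0.006, -0.136, 0.12],
  ],
  roll=[0, 0, 0, 0, 0],
)

```text
time: 6.0
eef_pos: [621.0, 65.6, 107.4]
tool_rot: [3.14, -0.005, -2.81]
wrist_force: [0.4, -0.4, -0.4]
grip_width: 0.257
```

```bash
python3 - <<'E'
from h import *
for n in CM:
    f=manip.grab_frame(n);cv2.imwrite(f"pics/{n}5.png",f)
T=cv2.imread("pics/top5.png")[150:250,230:330];S=cv2.imread("pics/scene5.png")[140:240,240:340]
cv2.imwrite("pics/c5.png",np.hstack([cv2.resize(i,(400,400),interpolation=cv2.INTER_CUBIC) for i in(T,S)]))
E
python3 plan.py 622.5 64.5 20 199
```

```text
t 6.1 p [622.4  65.6 109. ] yaw -161.0 rpy [ 3.141e+00 -2.000e-03 -2.810e+00] grip 0.257 F [-1.  -0.1 -0.5] j [-0.01  0.56 -0.15  0.86 -0.   -0.34]
dist 89 rows 1.8 full dp [ 0.    -0.004  0.356] roll 0.0
```

View pics/c5.png

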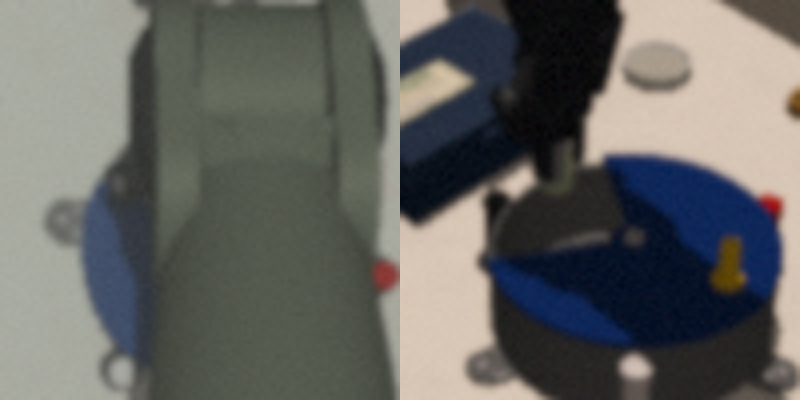

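Call:
send_rows(
  dp=[
    [0.0, -0.004, 0.08],
    [0.0, -0.004, 0.16],
    [0.0, -0.004, 0.24],
    [0.0, -0.004, 0.3],
    [0.0, -0.004, 0.32],
  ],
  roll=[0, 0, 0, 0, 0],
)

```text
time: 6.6
eef_pos: [621.7, 65.2, 27.8]
tool_rot: [3.141, -0.004, -2.809]
wrist_force: [0.5, -0.2, -1.1]
grip_width: 0.26
```

```bash
python3 plan.py 622.5 64.5 19.5 199
```

```text
t 6.6 p [621.7  65.2  27.8] yaw -160.9 rpy [ 3.141 -0.004 -2.809] grip 0.26 F [ 0.5 -0.2 -1.1] j [-0.01  0.66 -0.22  0.7  -0.   -0.35]
dist 8 rows 0.2 full dp [-0.002 -0.004  0.033] roll 0.001
```

Call:
send_rows(
  dp=[
    [0.0, 0.0, 0.016],
    [0.0, 0.0, 0.028],
    [0.0, 0.0, 0.033],
    [0.0, 0.0, 0.033],
  ],
  roll=[0, 0, 0, 0],
)

```text
time: 7.0
eef_pos: [622.0, 65.1, 20.0]
tool_rot: [3.141, -0.003, -2.809]
wrist_force: [0.2, -0.1, -0.0]
grip_width: 0.257
```

Call:
send_rows(
  dp=[
    [0.0, 0.0, 0.006],
    [0.0, 0.0, 0.006],
    [0.0, 0.0, 0.006],
  ],
  roll=[0, 0, 0],
)

```text
time: 7.3
eef_pos: [622.1, 65.1, 18.7]
tool_rot: [3.141, -0.003, -2.809]
wrist_force: [-0.2, 0.3, -0.2]
grip_width: 0.254
```

Call:
send_rows(
  dp=[
    [0.0, 0.0, 0.005],
    [0.0, 0.0, 0.005],
    [0.0, 0.0, 0.005],
  ],
  roll=[0, 0, 0],
)

```text
time: 7.6
eef_pos: [622.3, 65.2, 18.5]
tool_rot: [3.141, -0.002, -2.809]
wrist_force: [-1.8, 1.1, 6.4]
grip_width: 0.26
```

Call:
send_rows(
  dp=[
    [0.0, 0.0, 0.0],
    [0.0, 0.0, 0.0],
    [0.0, 0.0, 0.0],
    [0.0, 0.0, 0.0],
  ],
  roll=[0, 0, 0, 0],
  jaw=140,
)

```text
time: 8.0
eef_pos: [623.7, 65.3, 19.1]
tool_rot: [-3.141, 0.0, -2.809]
wrist_force: [3.4, 1.8, 2.8]
grip_width: 0.449
```

Call:
send_rows(
  dp=[
    [0.0, 0.0, -0.06],
    [0.0, 0.0, -0.2],
    [0.0, 0.0, -0.38],
    [0.0, 0.0, -0.54],
    [0.0, 0.0, -0.54],
  ],
  roll=[0, 0, 0, 0, 0],
)

```text
time: 8.5
eef_pos: [626.5, 65.2, 160.7]
tool_rot: [-3.138, 0.008, -2.809]
wrist_force: [1.5, -1.0, 0.2]
grip_width: 0.451
```

```bash
python3 - <<'E'
from h import *
for n in CM:
    f=manip.grab_frame(n);cv2.imwrite(f"pics/{n}6.png",f)
T=cv2.imread("pics/top6.png")[150:250,230:330];S=cv2.imread("pics/scene6.png")[140:240,240:340]
cv2.imwrite("pics/c6.png",np.hstack([cv2.resize(i,(400,400),interpolation=cv2.INTER_CUBIC) for i in(T,S)]))
E
python3 plan.py 496.5 25.6 150 196.5
```

```text
t 8.6 p [623.5  65.2 155.4] yaw -160.9 rpy [-3.141e+00  1.000e-03 -2.809e+00] grip 0.451 F [-0.3  0.5 -0.1] j [-0.01  0.52 -0.09  0.96 -0.   -0.35]
dist 133 rows 2.7 full dp [0.532 0.016 0.021] roll 0.028
```

View pics/c6.png

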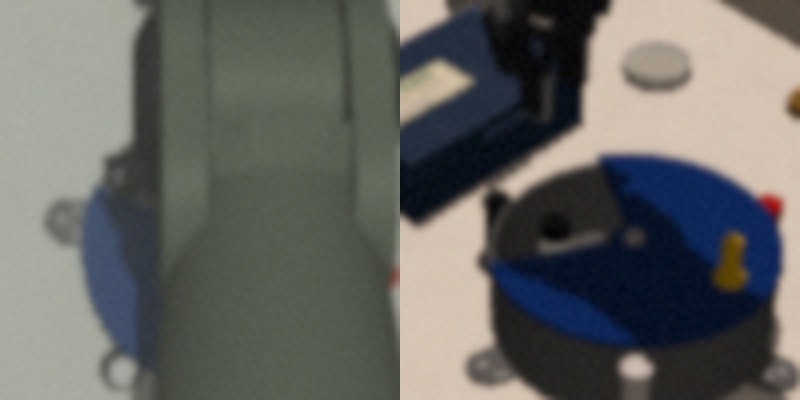

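Call:
send_rows(
  dp=[
    [0.13, 0.004, 0.0],
    [0.27, 0.01, 0.0],
    [0.4, 0.012, 0.0],
    [0.53, 0.016, 0.02],
    [0.53, 0.016, 0.02],
  ],
  roll=[0.028, 0.028, 0.028, 0.028, 0.028],
)

```text
time: 9.1
eef_pos: [489.6, 25.5, 147.4]
tool_rot: [3.139, -0.009, -2.854]
wrist_force: [-0.5, 0.8, 0.4]
grip_width: 0.451
```

```bash
python3 - <<'E'
from h import *
f=manip.grab_frame("scene")
cv2.imwrite("pics/c7.png",cv2.resize(f[150:250,250:350],(500,500),interpolation=cv2.INTER_CUBIC))
E
python3 plan.py 496.5 25.6 83 196.5
```

```text
t 9.15 p [493.   25.6 148.4] yaw -163.5 rpy [ 3.14  -0.005 -2.854] grip 0.453 F [ 0.   0.1 -0.6] j [-0.1   0.3  -0.46  0.82 -0.   -0.38]
dist 65 rows 1.3 full dp [-0.015 -0.004  0.261] roll -0.0
```

View pics/c7.png

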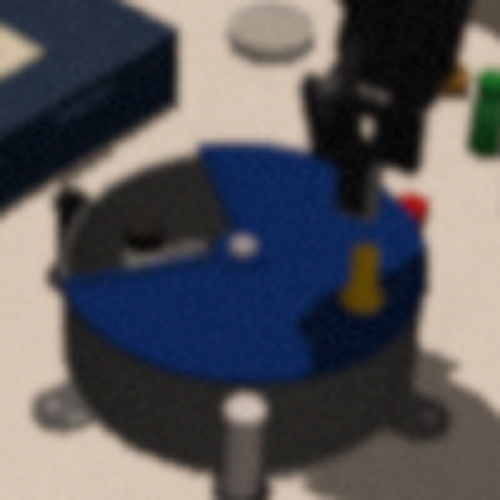

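Call:
send_rows(
  dp=[
    [-0.014, -0.004, 0.08],
    [-0.014, -0.004, 0.16],
    [-0.014, -0.004, 0.23],
    [-0.014, -0.004, 0.255],
    [-0.014, -0.004, 0.255],
  ],
  roll=[0, 0, 0, 0, 0],
)

```text
time: 9.65
eef_pos: [495.8, 25.9, 83.3]
tool_rot: [3.139, -0.007, -2.854]
wrist_force: [0.1, 0.1, 0.2]
grip_width: 0.451
```

Call:
send_rows(
  dp=[
    [0.0, 0.0, 0.0],
    [0.0, 0.0, 0.0],
    [0.0, 0.0, 0.0],
  ],
  roll=[0, 0, 0],
  jaw=195,
)

```text
time: 9.95
eef_pos: [496.4, 25.7, 84.0]
tool_rot: [3.14, -0.006, -2.854]
wrist_force: [0.1, -0.5, 0.9]
grip_width: 0.235
```

```bash
python3 - <<'E'
from h import *
f=manip.grab_frame("scene")
cv2.imwrite("pics/c8.png",cv2.resize(f[150:250,250:350],(500,500),interpolation=cv2.INTER_CUBIC))
E
python3 plan.py 496.5 25.6 84 196.5
```

```text
t 10.0 p [496.4  25.7  84. ] yaw -163.5 rpy [ 3.14  -0.006 -2.854] grip 0.236 F [ 1.1 -0.7 -0.1] j [-0.1   0.39 -0.52  0.66 -0.   -0.38]
dist 0 rows 0.0 full dp [-0.    -0.001 -0.   ] roll -0.0
```

View pics/c8.png

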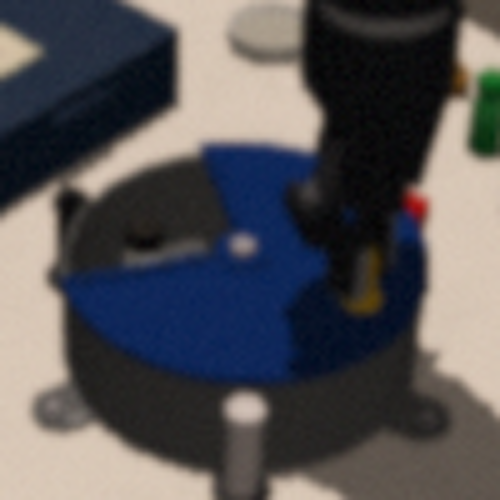

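```bash
cat > arc.py <<'E'
import sys,numpy as np
from cell import manip
from scipy.spatial.transform import Rotation as Ro
s=manip.observe();p=s['eef_pos'];R=Ro.from_euler('xyz',s['tool_rot'])
c=np.array([565.5,46]);a0=np.degrees(np.arctan2(*(p[:2]-c)[::-1]))%360;yaw=np.degrees(s['tool_rot'][2])
print('ang',a0.round(1),'r',np.linalg.norm(p[:2]-c).round(1),'yaw',round(yaw%360,1),p.round(1),'F',s['wrist_force'].round(1),'t',s['time'],'j',s['joint_pos'].round(2))
for a in map(float,sys.argv[1:]):
    q=np.r_[c+72*np.array([np.cos(np.radians(a)),np.sin(np.radians(a))]),84]
    print(a,(R.inv().apply(q-p)/250).round(3).tolist(),round(-(((a-yaw+180)%360)-180)/90,3))
E
python3 arc.py 205 213 221 229 237
```

```text
ang 196.3 r 72.0 yaw 196.5 [496.4  25.7  84. ] F [ 1.1 -0.7 -0.1] t 10.0 j [-0.1   0.39 -0.52  0.66 -0.   -0.38]
205.0 [-0.003, -0.043, -0.0] -0.095
213.0 [-0.012, -0.083, -0.0] -0.183
221.0 [-0.026, -0.12, -0.001] -0.272
229.0 [-0.045, -0.156, -0.001] -0.361
237.0 [-0.069, -0.188, -0.001] -0.45
```

Call:
send_rows(
  dp=[
    [-0.003, -0.043, 0.0],
    [-0.012, -0.083, 0.0],
    [-0.026, -0.12, 0.0],
    [-0.045, -0.156, 0.0],
    [-0.069, -0.188, 0.0],
  ],
  roll=[-0.095, -0.183, -0.272, -0.361, -0.45],
)

```text
time: 10.5
eef_pos: [526.2, -14.6, 84.2]
tool_rot: [3.136, -0.003, -2.141]
wrist_force: [-0.9, 1.3, -0.1]
grip_width: 0.236
```

```bash
python3 arc.py 245 253 261 269 277
```

```text
ang 237.0 r 72.2 yaw 237.3 [526.2 -14.6  84.2] F [-0.9  1.3 -0.1] t 10.5 j [-0.17  0.44 -0.45  0.7  -0.   -1.17]
245.0 [-0.003, -0.04, 0.001] -0.085
253.0 [-0.012, -0.079, 0.0] -0.174
261.0 [-0.025, -0.117, 0.0] -0.263
269.0 [-0.044, -0.153, -0.0] -0.352
277.0 [-0.067, -0.185, -0.0] -0.441
```

Call:
send_rows(
  dp=[
    [-0.003, -0.04, 0.0],
    [-0.012, -0.079, 0.0],
    [-0.025, -0.117, 0.0],
    [-0.044, -0.153, 0.0],
    [-0.067, -0.185, 0.0],
  ],
  roll=[-0.085, -0.174, -0.263, -0.352, -0.441],
)

```text
time: 11.0
eef_pos: [574.3, -25.6, 84.2]
tool_rot: [3.135, 0.001, -1.443]
wrist_force: [-1.2, -0.4, -0.6]
grip_width: 0.239
```

```bash
python3 arc.py 285 293 301 309 317
```

```text
ang 277.0 r 72.1 yaw 277.3 [574.3 -25.6  84.2] F [-1.2 -0.4 -0.6] t 11.0 j [-0.17  0.51 -0.31  0.75 -0.   -1.87]
285.0 [-0.003, -0.04, 0.001] -0.085
293.0 [-0.011, -0.08, 0.0] -0.174
301.0 [-0.025, -0.117, 0.0] -0.263
309.0 [-0.043, -0.153, 0.0] -0.352
317.0 [-0.067, -0.186, -0.0] -0.441
```

Call:
send_rows(
  dp=[
    [-0.003, -0.04, 0.0],
    [-0.011, -0.08, 0.0],
    [-0.025, -0.117, 0.0],
    [-0.043, -0.153, 0.0],
    [-0.067, -0.186, 0.0],
  ],
  roll=[-0.085, -0.174, -0.263, -0.352, -0.441],
)

```text
time: 11.5
eef_pos: [618.3, -3.0, 84.2]
tool_rot: [3.137, 0.005, -0.745]
wrist_force: [-2.1, -0.3, 0.5]
grip_width: 0.234
```

```bash
python3 - <<'E'
from h import *
f=manip.grab_frame("scene");print(lidfit("scene",f,(566,47.5,2.4),(250,165,95,85)))
cv2.imwrite("pics/c9.png",cv2.resize(f[150:250,250:350],(500,500),interpolation=cv2.INTER_CUBIC))
E
python3 arc.py 317 319 321 323 325
```

```text
(array([565.2,  50.2]), np.float64(137.5), np.float64(-0.8586251639528497))
ang 318.5 r 72.2 yaw 317.6 [619.6  -1.8  84.4] F [ 0.9  0.8 -0.2] t 11.55 j [-0.12  0.58 -0.19  0.81  0.   -2.52]
317.0 [-0.001, 0.008, 0.001] 0.006
319.0 [-0.001, -0.002, 0.001] -0.016
321.0 [-0.001, -0.012, 0.001] -0.038
323.0 [-0.002, -0.022, 0.001] -0.06
325.0 [-0.003, -0.032, 0.001] -0.083
```

View pics/c9.png

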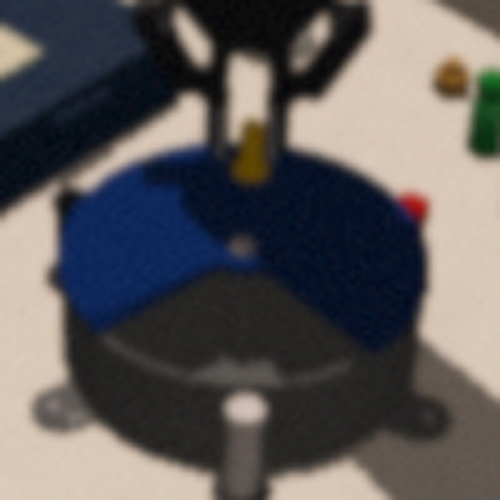

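Call:
send_rows(
  dp=[
    [-0.001, -0.008, 0.0],
    [-0.002, -0.018, 0.0],
    [-0.002, -0.018, 0.0],
  ],
  roll=[-0.02, -0.04, -0.04],
)

```text
time: 11.85
eef_pos: [622.4, 1.9, 84.6]
tool_rot: [3.14, 0.005, -0.679]
wrist_force: [0.5, 0.9, 0.6]
grip_width: 0.234
```

Call:
send_rows(
  dp=[
    [0.0, 0.004, 0.0],
    [0.0, 0.004, 0.0],
    [0.0, 0.004, 0.0],
  ],
  roll=[0, 0, 0],
  jaw=140,
)

```text
time: 12.15
eef_pos: [621.7, 1.0, 84.7]
tool_rot: [3.14, 0.005, -0.679]
wrist_force: [0.7, 0.0, 0.1]
grip_width: 0.449
```

Call:
send_rows(
  dp=[
    [0.0, 0.0, -0.1],
    [0.0, 0.0, -0.25],
    [0.0, 0.0, -0.35],
  ],
  roll=[0, 0, 0],
)

```text
time: 12.45
eef_pos: [622.7, 0.8, 174.3]
tool_rot: [3.141, 0.003, -0.68]
wrist_force: [1.1, 0.0, 0.8]
grip_width: 0.45
```

```bash
python3 plan.py 544 -231 140 270
```

```text
t 12.45 p [622.7   0.8 174.3] yaw -38.9 rpy [ 3.141e+00  3.000e-03 -6.800e-01] grip 0.45 F [1.1 0.  0.8] j [-0.12  0.5  -0.07  1.    0.   -2.58]
dist 247 rows 5.9 full dp [0.338 0.919 0.137] roll 0.567
```

Call:
send_rows(
  dp=[
    [0.068, 0.18, 0.0],
    [0.135, 0.37, 0.0],
    [0.2, 0.55, 0.0],
    [0.27, 0.735, 0.0],
    [0.338, 0.919, 0.05],
  ],
  roll=[0.095, 0.19, 0.285, 0.38, 0.475],
  jaw=110,
)

```text
time: 12.95
eef_pos: [544.5, -232.9, 163.6]
tool_rot: [-3.141, -0.0, -1.432]
wrist_force: [0.6, 0.3, -1.0]
grip_width: 0.568
```

```bash
python3 plan.py 544 -231 110 270
```

```text
t 12.95 p [ 544.5 -232.9  163.6] yaw -82.1 rpy [-3.141 -0.    -1.432] grip 0.568 F [ 0.6  0.3 -1. ] j [-0.53  0.45 -0.18  0.94 -0.   -2.24]
dist 54 rows 1.1 full dp [-0.008  0.001  0.214] roll 0.088
```

Call:
send_rows(
  dp=[
    [-0.008, 0.0, 0.1],
    [-0.008, 0.0, 0.2],
    [-0.008, 0.0, 0.214],
    [-0.008, 0.0, 0.214],
  ],
  roll=[0.088, 0.088, 0.088, 0.088],
)

```text
time: 13.35
eef_pos: [543.6, -230.5, 109.7]
tool_rot: [3.14, 0.001, -1.57]
wrist_force: [-0.1, -0.7, 0.4]
grip_width: 0.568
```

```bash
python3 - <<'E'
from h import *
T=manip.grab_frame("top");S=manip.grab_frame("scene")
cv2.imwrite("pics/top10.png",T);cv2.imwrite("pics/scene10.png",S)
print(lidfit("scene",S,(566,47.5,2.4),(250,165,95,85)));print(lidfit("top",T,(565,46,2.4),(235,160,100,100)))
cv2.imwrite("pics/c10.png",np.hstack([cv2.resize(i,(400,400),interpolation=cv2.INTER_CUBIC) for i in(T[150:270,230:350],S[135:215,310:390])]))
print(proj("scene",[544,-231,110]))
E
python3 plan.py 544 -231 14 270
```

```text
(array([565. ,  48.1]), np.float64(141.3), np.float64(-0.9456235195571177))
(array([564.6,  45.6]), np.float64(141.2), np.float64(-0.9688871899127375))
[[374.05267358 155.90498316]]
t 13.45 p [ 545.1 -231.   111.3] yaw -89.9 rpy [-3.14e+00 -1.00e-03 -1.57e+00] grip 0.568 F [1.  1.  0.2] j [-0.53  0.5  -0.25  0.82 -0.   -2.1 ]
dist 97 rows 1.9 full dp [-0.     0.005  0.389] roll 0.001
```

View pics/c10.png

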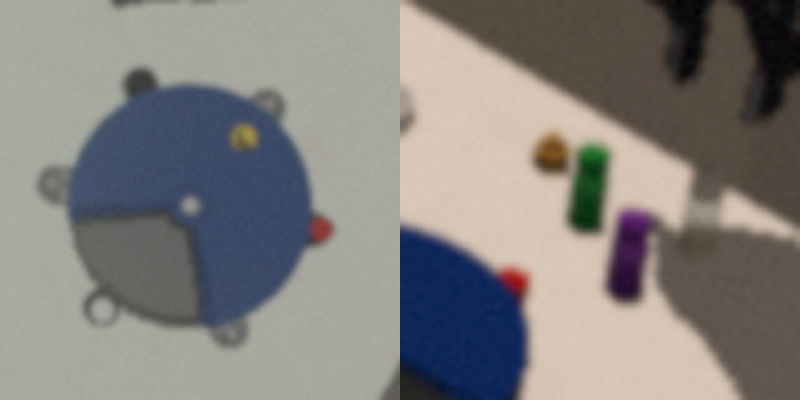

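Call:
send_rows(
  dp=[
    [0.0, 0.005, 0.1],
    [0.0, 0.005, 0.2],
    [0.0, 0.005, 0.3],
    [0.0, 0.005, 0.38],
    [0.0, 0.005, 0.389],
  ],
  roll=[0, 0, 0, 0, 0],
)

```text
time: 13.95
eef_pos: [543.4, -230.1, 12.9]
tool_rot: [3.141, -0.0, -1.569]
wrist_force: [-0.9, -0.0, 0.5]
grip_width: 0.568
```

```bash
python3 - <<'E'
from h import *
S=manip.grab_frame("scene")
cv2.imwrite("pics/c11.png",cv2.resize(S[135:215,310:390],(480,480),interpolation=cv2.INTER_CUBIC))
E
python3 plan.py 544 -231 14 270
```

```text
t 14.0 p [ 544.  -230.5   13.8] yaw -89.9 rpy [-3.141e+00 -1.000e-03 -1.569e+00] grip 0.573 F [-0.1  0.2 -0.4] j [-0.53  0.62 -0.34  0.61 -0.   -2.1 ]
dist 1 rows 0.0 full dp [ 0.002 -0.    -0.001] roll 0.001
```

View pics/c11.png

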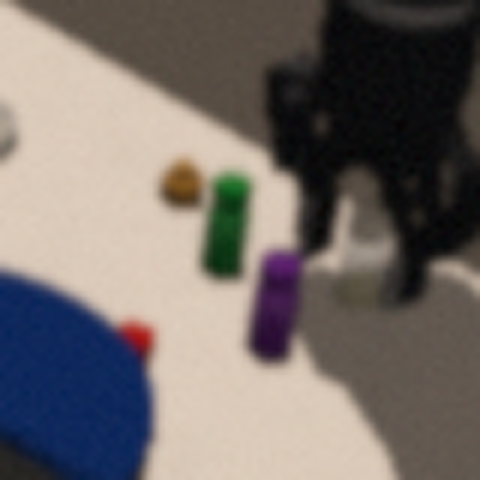

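Vial at (365,280) in the crop stands between the fingers; closing.

Call:
send_rows(
  dp=[
    [0.0, 0.0, 0.0],
    [0.0, 0.0, 0.0],
    [0.0, 0.0, 0.0],
    [0.0, 0.0, 0.0],
    [0.0, 0.0, 0.0],
  ],
  roll=[0, 0, 0, 0, 0],
  jaw=255,
  force=25,
)

```text
time: 14.5
eef_pos: [545.3, -231.1, 15.6]
tool_rot: [-3.138, -0.002, -1.569]
wrist_force: [0.1, 1.5, 6.9]
grip_width: 0.255
```

Call:
send_rows(
  dp=[
    [0.0, 0.0, -0.1],
    [0.0, 0.0, -0.25],
    [0.0, 0.0, -0.4],
    [0.0, 0.0, -0.5],
    [0.0, 0.0, -0.5],
  ],
  roll=[0, 0, 0, 0, 0],
)

```text
time: 15.0
eef_pos: [547.5, -232.4, 145.4]
tool_rot: [-3.131, -0.006, -1.569]
wrist_force: [0.1, -1.5, -0.1]
grip_width: 0.258
```

```bash
python3 - <<'E'
from h import *
S=manip.grab_frame("scene")
cv2.imwrite("pics/c12.png",cv2.resize(S[105:215,300:410],(480,480),interpolation=cv2.INTER_CUBIC))
a=np.radians(140.5);print(565.2+60*np.cos(a),46+60*np.sin(a))
E
python3 plan.py 519 84 135 320
```

```text
518.9025249967368 84.16469321666582
t 15.05 p [ 546.2 -231.7  143.1] yaw -89.9 rpy [-3.134 -0.005 -1.569] grip 0.255 F [-0.2 -0.2 -0.2] j [-0.53  0.47 -0.21  0.88  0.   -2.1 ]
dist 317 rows 6.3 full dp [-1.263  0.107  0.026] roll -0.554
```

View pics/c12.png

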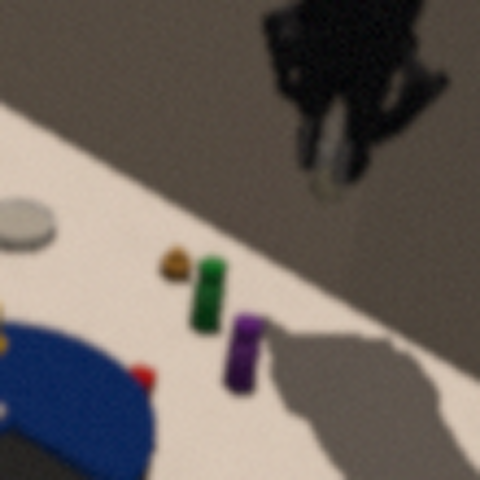

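Call:
send_rows(
  dp=[
    [-0.16, 0.013, 0.0],
    [-0.35, 0.03, 0.0],
    [-0.54, 0.046, 0.0],
    [-0.73, 0.062, 0.0],
    [-0.92, 0.078, 0.0],
  ],
  roll=[-0.09, -0.18, -0.27, -0.36, -0.45],
)

```text
time: 15.55
eef_pos: [524.9, -0.0, 140.7]
tool_rot: [-3.14, -0.007, -0.857]
wrist_force: [0.8, -0.1, -0.3]
grip_width: 0.254
```

```bash
python3 plan.py 519 84 110 320
```

```text
t 15.55 p [524.9  -0.  140.7] yaw -49.1 rpy [-3.14  -0.007 -0.857] grip 0.254 F [ 0.8 -0.1 -0.3] j [-0.14  0.36 -0.4   0.81 -0.   -2.42]
dist 90 rows 1.8 full dp [-0.27  -0.202  0.121] roll -0.101
```

Call:
send_rows(
  dp=[
    [-0.12, -0.09, 0.0],
    [-0.24, -0.18, 0.0],
    [-0.27, -0.202, 0.06],
    [-0.27, -0.202, 0.12],
    [-0.27, -0.202, 0.12],
  ],
  roll=[-0.05, -0.1, -0.1, -0.1, -0.1],
)

```text
time: 16.05
eef_pos: [516.3, 84.5, 107.5]
tool_rot: [3.138, -0.003, -0.698]
wrist_force: [-0.5, -0.7, -1.1]
grip_width: 0.253
```

```bash
python3 - <<'E'
from h import *
S=manip.grab_frame("scene")
cv2.imwrite("pics/c13.png",cv2.resize(S[150:260,240:350],(480,480),interpolation=cv2.INTER_CUBIC))
E
python3 plan.py 519 84 28 320
```

```text
t 16.1 p [517.2  84.1 108.6] yaw -40.1 rpy [ 3.139 -0.004 -0.699] grip 0.256 F [-0.1 -0.5  0.2] j [ 0.02  0.4  -0.43  0.74 -0.   -2.42]
dist 81 rows 1.6 full dp [ 0.004 -0.005  0.322] roll -0.001
```

View pics/c13.png

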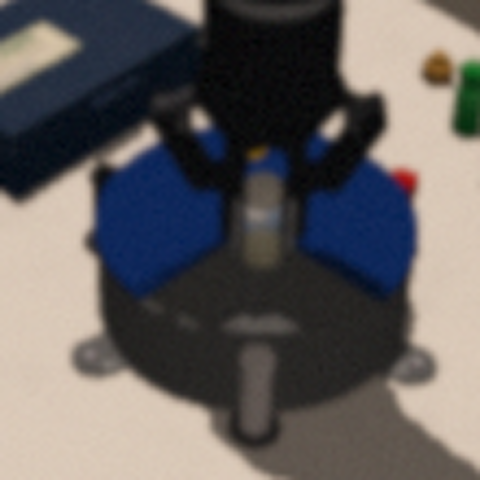

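Call:
send_rows(
  dp=[
    [0.004, -0.003, 0.08],
    [0.004, -0.003, 0.16],
    [0.004, -0.003, 0.24],
    [0.004, -0.003, 0.3],
    [0.004, -0.003, 0.322],
  ],
  roll=[0, 0, 0, 0, 0],
)

```text
time: 16.6
eef_pos: [517.7, 83.0, 27.0]
tool_rot: [3.138, -0.003, -0.7]
wrist_force: [0.1, -0.7, -0.4]
grip_width: 0.258
```

Call:
send_rows(
  dp=[
    [0.0, 0.0, 0.012],
    [0.0, 0.0, 0.024],
    [0.0, 0.0, 0.028],
    [0.0, 0.0, 0.028],
  ],
  roll=[0, 0, 0, 0],
)

```text
time: 17.0
eef_pos: [518.1, 82.9, 20.7]
tool_rot: [3.138, -0.004, -0.7]
wrist_force: [0.2, -0.8, 0.7]
grip_width: 0.258
```

Call:
send_rows(
  dp=[
    [0.0, 0.0, 0.004],
    [0.0, 0.0, 0.006],
    [0.0, 0.0, 0.006],
  ],
  roll=[0, 0, 0],
)

```text
time: 17.3
eef_pos: [518.3, 82.8, 20.6]
tool_rot: [3.138, -0.004, -0.7]
wrist_force: [-3.7, -0.9, 11.9]
grip_width: 0.255
```

Contact (12 N). Release and lift.

Call:
send_rows(
  dp=[
    [0.0, 0.0, 0.0],
    [0.0, 0.0, 0.0],
    [0.0, 0.0, 0.0],
    [0.0, 0.0, 0.0],
  ],
  roll=[0, 0, 0, 0],
  jaw=140,
)

```text
time: 17.7
eef_pos: [517.7, 83.7, 20.8]
tool_rot: [3.139, -0.003, -0.7]
wrist_force: [-4.6, 3.4, 5.2]
grip_width: 0.452
```

Call:
send_rows(
  dp=[
    [0.0, 0.0, -0.06],
    [0.0, 0.0, -0.2],
    [0.0, 0.0, -0.38],
    [0.0, 0.0, -0.56],
    [0.0, 0.0, -0.74],
  ],
  roll=[0, 0, 0, 0, 0],
)

```text
time: 18.2
eef_pos: [517.6, 84.2, 207.6]
tool_rot: [3.139, -0.003, -0.7]
wrist_force: [1.0, 0.3, 0.2]
grip_width: 0.45
```

```bash
python3 plan.py 420 -150 230 320
```

```text
t 18.2 p [517.6  84.2 207.6] yaw -40.1 rpy [ 3.139e+00 -3.000e-03 -7.000e-01] grip 0.45 F [1.  0.3 0.2] j [ 0.02  0.3  -0.3   0.98 -0.   -2.42]
dist 255 rows 5.1 full dp [ 0.305  0.968 -0.086] roll -0.001
```

Call:
send_rows(
  dp=[
    [0.06, 0.18, -0.04],
    [0.12, 0.37, -0.08],
    [0.18, 0.56, -0.08],
    [0.25, 0.76, -0.08],
    [0.305, 0.96, -0.08],
  ],
  roll=[0, 0, 0, 0, 0],
)

```text
time: 18.7
eef_pos: [423.2, -145.4, 228.7]
tool_rot: [3.139, -0.005, -0.699]
wrist_force: [0.6, -0.3, 0.1]
grip_width: 0.457
```

Call:
send_rows(
  dp=[
    [0, 0, 0],
    [0, 0, 0],
    [0, 0, 0],
  ],
  roll=[0, 0, 0],
)

```text
time: 19.0
eef_pos: [423.5, -144.8, 228.7]
tool_rot: [3.14, -0.005, -0.698]
wrist_force: [-0.1, 0.2, -0.2]
grip_width: 0.454
```

```bash
python3 - <<'E'
from h import *
T=manip.grab_frame("top");S=manip.grab_frame("scene")
cv2.imwrite("pics/top14.png",T);cv2.imwrite("pics/scene14.png",S)
cv2.imwrite("pics/c14.png",np.hstack([cv2.resize(i,(400,400),interpolation=cv2.INTER_CUBIC) for i in(T[160:260,235:335],S[165:255,250:340])]))
T0=cv2.imread("pics/top0.png")
d=cv2.absdiff(T,T0).max(2);
for l,b in dict(timer=(100,172,36,34),dropper=(184,140,20,22),dish=(345,122,30,30),brass=(373,168,15,15)).items():
    u,v,w,h=b;print(l,d[v:v+h,u:u+w].max())
print(manip.observe()['eef_pos'],manip.observe()['wrist_force'])
E
```

```text
timer 13
dropper 12
dish 13
brass 11
[ 423.71306272 -144.18769666  228.66494276] [0.29010069 0.24172411 0.1064582 ]
```

View pics/c14.png

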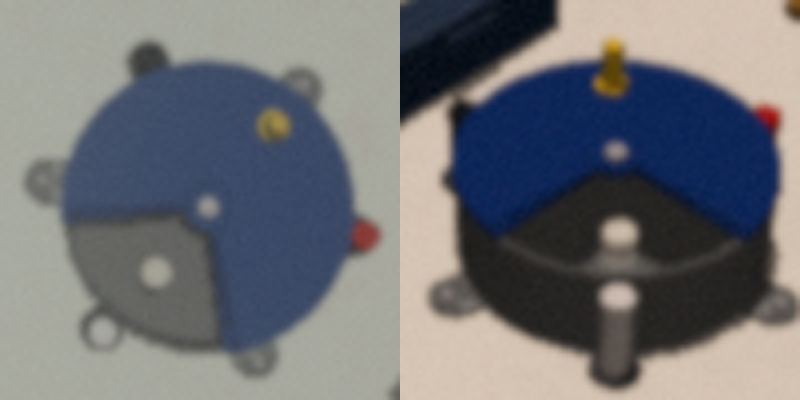

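View pics/scene14.png

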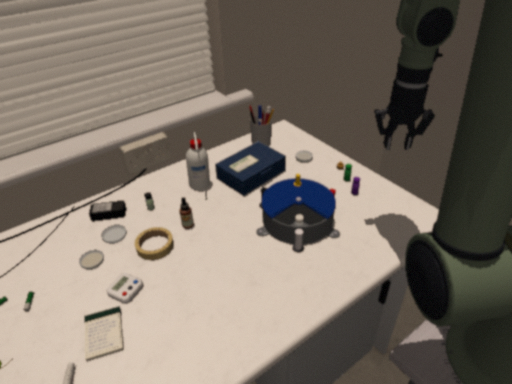

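```bash
python3 - <<'E'
from h import *
print(back("top",(273.6,227.4),61),back("scene",(299,216.3),61))
S=cv2.imread("pics/scene6.png");a=cv2.resize(S[150:230,240:320],(480,480),interpolation=cv2.INTER_CUBIC);cv2.imwrite("pics/c15.png",a)
# black cap in scene6 (crop c6: (556,228), x4 scale, origin 240,140)
print(back("scene",(240+156/4,140+226/4),61))
print("t",manip.observe()['time'])
E
```

```text
[520.95458929  80.44771997  61.        ] [522.80063902  80.30876462  61.        ]
[619.11155385  69.3747436   61.        ]
t 19.1
```

View pics/c15.png

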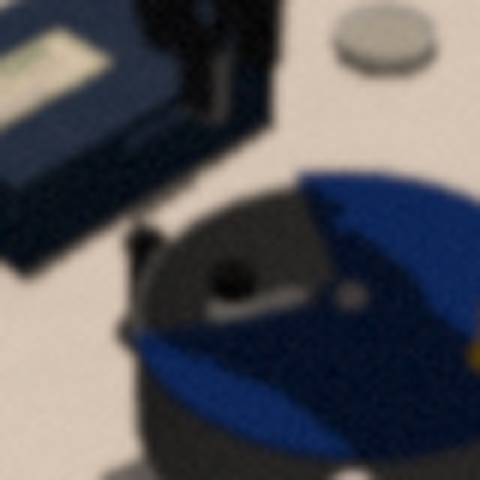

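Both cap positions match vials standing upright on the drum floor. Handing in.

```bash
python3 -c "
from cell import manip
print(manip.finish_job())"
```

```text
the job is handed in; nothing more can be done
None
```

Both vials are in the drum and I handed the job in at about 19 s; no verdict is reported.

- **Black vial:** the opening was already over the black post's compartment (lid at about 17°), so I put the black-capped vial straight in. The post is at about 20°.
- **Cover:** I turned it by the yellow peg until the opening was over the white post's compartment. It measured about 141° in both cameras; the post is at about 140°.
- **White vial:** I then put the white-capped vial in. It touched the floor with about 12 N before I let go.

**Last checks:**
- **White vial:** after the arm moved away, its cap lay at (521, 80) from the top camera and (523, 80) from the scene camera, taking a standing height of 61 mm. That fits an upright vial on the drum floor, about 57 mm from the drum axis.
- **Black vial:** its cap was at about (619, 69) just after release, also as for a standing vial. The cover hides it now, so I could not look again at the end. The last clear look was just before I turned the cover, whose underside is 66 mm up, above the vial's 61 mm top.
- **Bystanders:** the timer, dropper bottle, dish and brass weight show no change in the top picture beyond noise.
- **Arm:** it was clear of everything, with wrist force near zero.

No check failed. The one disagreement was between the cameras on the drum's centre, about 2–3 mm apart, which did not matter for the placing.

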